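# Put the probe thermometer away in its flip-cap tube

### The job

Put the probe thermometer away: first flip the cap of the largest tube in the rack right open, then lift the thermometer up and off its hook and lower it gently, probe down, until it stands on the bottom of that tube; let go and press the cap fully shut over it. Leave the brush hanging on its hook, the two small tubes shut, and the jug and cup where they stand.

Things in the scene. Friction and masses are not known exactly. Their poses are not given: they have to be found in the camera images.
- thermometer: probe thermometer hanging upright on either hook, 120 mm tall, 60 g: steel probe 8 mm thick, 58 mm long, under a flat white head 22 mm wide (y), 9 mm thick (x). The head has an eye (open along x, 12 mm wide) from 80 to 104 mm above the tip and a solid grip block 16 mm tall over it. Origin at the probe's tip, z up
- thermo_top (a point): centre of the top face of the thermometer's grip block, 120 mm above its tip
- thermo_eye (a point): centre of the thermometer's eye, 92 mm above its tip
- stand: steel hook stand, base 120 x 220 x 10 mm, crossbar along y at 165 mm height. Each of two hooks, 110 mm apart, is a 6 mm rod running 53 mm level from the crossbar to the stand's -x (axis 165 mm high), then rising 10 mm over its last 11 mm (top at 178 mm). Lift an eye about 14 mm, then draw it off to -x. Origin under the base's centre, below the crossbar
- hook_left (a point): resting place on the rod axis of the hook at the stand's +y side, 42 mm out from the crossbar
- hook_right (a point): the same on the hook at the stand's -y side
- rack: fixed wooden rack, 75 mm (x) by 250 mm (y), base 12 mm thick, rails up to 66 mm high, holding three aluminium tubes in a row along its y, 72 mm apart, in any order. Origin under its centre
- tube: largest (widest and tallest) tube, fixed upright in the rack: 37 mm outside, 32 mm inside diameter, 107 mm tall, with a flange 47 mm across at its rim, its inner floor 3 mm above its underside. Origin at the centre of its underside, 12 mm above the counter; z up. The thermometer standing in it sticks out 16 mm above its mouth
- tube_mouth (a point): centre of the large tube's rim, 107 mm above its underside
- tube_floor (a point): centre of the large tube's inner floor
- tube_cap (a joint): angle of the large tube's black cap: 0 shut, up to 2.4 rad open; stiff hinge, stays where left. Hollow round cap, 47 mm across, 26 mm tall, on the rim. The hinge axis is parallel to the tube's y, at rim height, 25 mm to +x of the tube's axis; the front swings up and over to +x
- tube_tab (a point): grip point on the cap's tab: the tab is 14 mm wide (y), 10 mm thick, and stands out 20 mm to the front (-x when shut) of the cap; this point is 7 mm from its free end, and when shut 36.5 mm to -x of the tube's axis and 7 mm above the rim
- small_a: a smaller tube in the rack, 29 mm across and 75 mm tall with a shut cap 18 mm tall and a 16 mm tab, to be left alone. Origin under its centre
- small_b: another smaller tube like it
- small_a_cap (a joint): angle of that small tube's cap, 0 shut, stays shut
- small_b_cap (a joint): angle of the other small tube's cap, 0 shut, stays shut
- brush: black cleaning brush, 120 mm tall, hanging by the same kind of eye on the other hook of the stand; bristle head 34 mm wide at its lower end, origin there. To be left hanging
- jug: steel milk jug, 84 mm across, 105 mm tall, with a handle at its +y; origin under its centre
- cup: white cup without handle, 72 mm across, 60 mm tall; origin under its centre

How it is judged:
By the outcome, as a careful person would: the job done as asked, in the order asked, and still so for the second after the job is handed in, with the robot touching nothing.
It also fails if it takes over 72 s, if anything falls off the work surface, if the arm or the gripper's body presses on something with over 40 N, if the wrist force passes 120 N, or if a joint passes its speed limit or range.

### The arm

A 6-joint arm with a two-finger parallel gripper is mounted at the origin on the work surface. World frame = base frame: x ahead of the robot, y to its left, z up, the work surface at z = 0. Lengths are in mm, angles in rad, forces in N, time in s.
With the tool pointing down it reaches from about 375 to 975 mm from the base axis. Payload 3.8 kg.
Tool frame: the origin (TCP) lies midway between the tips of the shut fingers; the grasp point (between the pads) lies 19 mm behind it (arm.hold_point_z is the distance from the TCP to the grasp point, in mm); z points along the fingers, y is the line along which they close (so a half turn about z gives the same grasp; the last joint's range is limited). The gripper opens to 88 mm and grips with 3 to 60 N. Pads are 18 mm wide; open, the fingers measure 123 mm over their backs; the gripper's body (75 mm by 187 mm) begins 45 mm behind the grasp point.
Start: joints at [-1.27, 0.264, 1.604, -0, 1.274, -0.037], TCP at [223.698, -636.85, 238.706] pointing down, gripper open.
Joint ranges: [-2.63, 2.63], [-0.94, 2.18], [0.31, 2.57], [-1.31, 4.45], [0, 2.66], [-2.55, 2.55]. Speed limits (rad/s): [2.57, 2.57, 3.14, 3.14, 3.14, 3.14].

### API

Orientations are given as a unit quaternion [w, x, y, z].
In Python, from plant import arm, get_image gives the robot as it stands. The module is installed in compiled form; this text tells all that it offers.
- The arm moves only by the tool apply_moves, never from a script. Its argument "series" is a list of rows, each a list of 7 numbers: the turn, a rotation vector about the tool's x, y, z in degrees, then the shift along the tool's x, y, z in m, then the gripper's target within -1 to 1 (fully open at 1, half-way at 0, shut at -1). In form: [[ax, ay, az, x, y, z, claw], ...]. A call has 1 to 8 rows; each row is the pose to reach, as a shift and turn from the pose commanded when the call began, along the tool's axes at that moment; what a row does not reach only later rows make up. A row lasts 1/10 s, in which the tool goes at most 50 mm and 8.59 degrees, less where a joint would pass 70% of its speed; a pose out of reach is approached as far as the arm can. A call with a gripper value outside its range is refused whole. The fingers move at their own pace and stop on an object; the grip force is fixed at half the most. Time passes only in rows, so rows that repeat a pose let the fingers close. It gives the time, the measured TCP pose, the force, the opening and the grip force at its end, in the units of the state.
- arm.observe(): the state, without advancing time (a new reading comes with each control period).
- get_image(name): name is "scene" or "top" or "wrist"; returns a dict with "frame" (384x512x3 uint8, red, green, blue), "intrinsics" (3x3 intrinsics, pixels), "eye" and "rotation" of the camera in the world. Camera axes: x right, y up, looking along -z (the intrinsics and any distortion apply to the point x, -y, -z); pixel columns grow to the right and rows downward; lengths in mm; the calibration is good to about 2 mm. A picture is of the moment at which its call begins. There is no depth.
- arm.finish_job(): hands the job in; it is judged then, once.
The state is a dict: "time": time; "joint_positions": joint angles; "dq": joint speeds; "joint_efforts": joint torques, N m; "tcp_pos": TCP position; "tcp_rot": TCP orientation; "wrist_force": force on the tool from outside, world axes, zero at the start; "wrist_torque": the same for the moment, N m; "gripper_width": finger opening in mm; "grasp_force": force on a finger pad.
Only numpy, scipy, OpenCV 4.12 (cv2) and the standard library are available. Lean on these libraries where they do the work, as an engineer would, in place of code of your own. Each camera call takes 0.05 s, during which the arm holds its last target. There are 200 camera calls.

## Working session

There is one attempt and no reset: what is moved stays moved. The work goes in short steps, Python scripts to look and compute and a tool call to move; the robot and the scene stay as the last step left them, time stands still between calls to the robot, and variables do not carry over. Pictures are saved under pics/ and viewed, at most 10 in all, crops included, and the job is handed in when it is done.

Besides the shell and the picture viewer there is one more tool, called after "Request:" as name([rows], argument=value, ...), one row to a line, values as JSON. apply_moves: Moves the arm, as the interface text tells. Its arguments: {"type":"object","properties":{"series":{"type":"array","items":{"type":"array","items":{"type":"number"}}}},"required":["series"]}

```bash
mkdir -p pics; cat > h.py <<'E'
import numpy as np, cv2
from plant import arm, get_image
from scipy.spatial.transform import Rotation as R
def save(name,fn,crop=None,scale=1):
    d=get_image(name); f=d['frame'][:,:,::-1]
    if crop: f=f[crop[1]:crop[3],crop[0]:crop[2]]
    cv2.imwrite('pics/'+fn,cv2.resize(f,None,fx=scale,fy=scale,interpolation=cv2.INTER_CUBIC)); np.savez('pics/'+fn+'.npz',K=d['intrinsics'],e=d['eye'],R=d['rotation'],f=d['frame'])
    return d
def load(fn): return np.load('pics/'+fn+'.npz')
def ray(c,px):
    v=np.linalg.inv(c['K'])@[px[0],px[1],1.]; return np.array(c['R'])@[v[0],-v[1],-v[2]]
def atz(c,px,z):
    r=ray(c,px); return c['e']+r*(z-c['e'][2])/r[2]
def tri(cs,pxs):
    A=np.zeros((3,3));b=np.zeros(3)
    for c,p in zip(cs,pxs):
        r=ray(c,p); r/=np.linalg.norm(r); M=np.eye(3)-np.outer(r,r); A+=M; b+=M@c['e']
    return np.linalg.solve(A,b)
def proj(c,P):
    q=np.array(c['R']).T@(np.array(P)-c['e']); p=np.array(c['K'])@[q[0],-q[1],-q[2]]; return p[:2]/p[2]
def st():
    o=arm.observe(); return o
def totool(P,Q=None):
    """shift in tool axes (m) from current pose to TCP world P"""
    o=arm.observe(); w,x,y,z=o['tcp_rot']; Rt=R.from_quat([x,y,z,w])
    return Rt.inv().apply(np.array(P)-o['tcp_pos'])/1000
E
python3 - <<'E'
from h import *
for n in('scene','top'):
    d=save(n,n+'1.png',scale=1.5); print(n,d['eye'],d['intrinsics'],d['rotation'])
d=save('wrist','w1.png');print(d['eye'])
o=st();print(o['time'],o['tcp_pos'],o['tcp_rot'],R.from_quat(np.roll(o['tcp_rot'],-1)).as_matrix().round(3))
E
```

```text
scene [1254.70826815 -372.89986606  650.33391173] [[377.16632107   0.         249.08750034]
 [  0.         377.16632107 192.71315837]
 [  0.           0.           1.        ]] [0.77335508 0.40702635 0.23420403 0.42591072]
top [ 319.29600897  -14.37555661 1405.8335112 ] [[487.44075732   0.         247.67101819]
 [  0.         487.44075732 186.50151224]
 [  0.           0.           1.        ]] [ 0.72607437  0.07625993 -0.0728282  -0.67948251]
[ 288.86942325 -614.06172644  382.94414073]
0.15 [ 223.51732176 -636.33548795  237.65627021] [-8.76670373e-04  9.85773226e-01  1.68078441e-01 -1.29097040e-04] [[ 0.943  0.331 -0.001]
 [ 0.331 -0.943  0.002]
 [ 0.    -0.002 -1.   ]]
```

View pics/scene1.png

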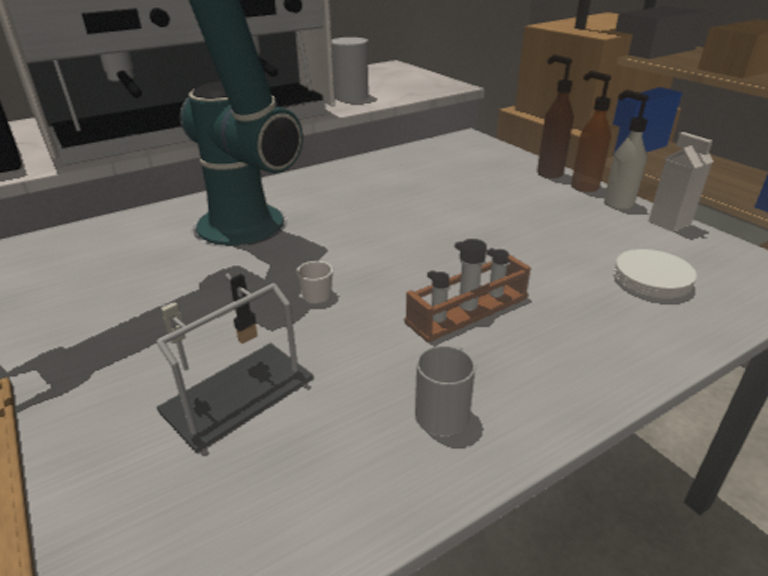

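View pics/top1.png

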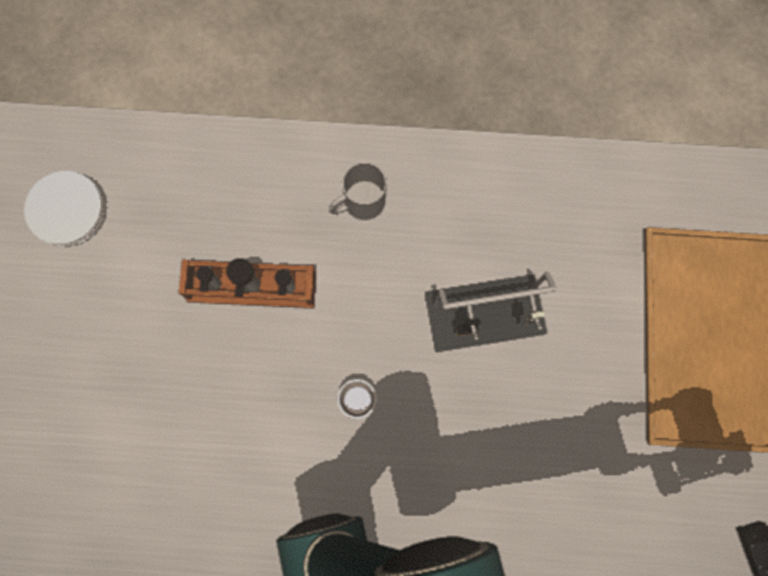

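The thermometer (white head) is on the right (-y) hook at about (538,316) in the enlarged top view. The brush is on the left hook. The large tube is in the middle of the rack, with its cap at (240,271).

```bash
cat >> h.py <<'E'
def load(fn):
    c=dict(np.load('pics/'+fn+'.npz')); c['R']=R.from_quat(np.roll(c['R'],-1)).as_matrix(); return c
E
python3 - <<'E'
from h import *
t=load('top1.png'); s=load('scene1.png')
P=lambda n,px,z: print(n,atz(t,np.array(px)/1.5,z).round(1))
P('cap top',(240,271),145); P('cap tab',(240,292),126)
P('smallL',(205,274),105);P('smallR',(284,279),105)
for q in [(181,260),(316,264),(315,307),(187,303)]: P('rack',q,66)
for q in [(436,351),(546,333),(427,293)]: P('base',q,10)
for q in [(441,299),(553,286)]: P('bar',q,168)
P('hookL end',(476,338),175);P('hookR end',(540,325),175);P('hookL root',(470,306),168);P('hookR root',(535,293),168)
P('thermo',(538,316),193); P('jug',(364,192),105);P('cup',(357,397),60)
T=lambda n,a,b: print(n,tri([t,s],[np.array(a)/1.5,np.array(b)/1.5]).round(1))
T('cap top',(240,271),(473,246)); T('tab',(240,294),(459,245)); T('thermo top',(538,316),(170,308)); 
T('barL',(441,299),(274,288));T('barR',(553,286),(162,340))
w=load('w1.png');print(w['R'].round(2),w['e'])
E
```

```text
cap top [589.6 233.8 145. ]
cap tab [555.5 233.5 126. ]
smallL [588.4 304.7 105. ]
smallR [588.7 160.2 105. ]
rack [620.4 362.4  66. ]
rack [629.5 108.   66. ]
rack [547.6 103.1  66. ]
rack [539.3 341.3  66. ]
base [ 487.3 -129.9   10. ]
base [ 536.  -339.4   10. ]
base [ 599.1 -107.    10. ]
bar [ 558.5 -121.1  168. ]
bar [ 594.2 -313.4  168. ]
hookL end [ 494.  -182.8  175. ]
hookR end [ 523.4 -290.6  175. ]
hookL root [ 549.6 -171.4  168. ]
hookR root [ 579.8 -282.5  168. ]
thermo [ 535.5 -282.9  193. ]
jug [764.2  26.3 105. ]
cup [388.   13.8  60. ]
cap top [591.6 236.4 143.6]
tab [553.5 235.8 127.7]
thermo top [ 538.4 -283.1  179.9]
barL [ 557.3 -124.7  167.5]
barR [ 594.  -310.3  171.1]
[[ 0.33  0.91  0.26]
 [-0.94  0.32  0.09]
 [-0.   -0.27  0.96]] [ 288.86942325 -614.06172644  382.94414073]
```

Request:
apply_moves([
  [5,0,0,0,0,0,1],
])

```text
time: 0.25
tcp_pos: [223.0, -634.7, 238.6]
tcp_rot: [-0.045, 0.985, 0.168, -0.008]
wrist_force: [0.6, -0.2, 0.6]
gripper_width: 87.8
grasp_force: 0.0
```

```bash
cat >> h.py <<'E'
def goto(P,yaw=0,pitch=0):
    o=arm.observe(); R0=R.from_quat(np.roll(o['tcp_rot'],-1))
    Rt=R.from_euler('z',yaw,degrees=True)*R.from_euler('y',pitch,degrees=True)*R.from_euler('x',180,degrees=True)
    print((R0.inv()*Rt).as_rotvec(degrees=True).round(1), R0.inv().apply(np.array(P)-o['tcp_pos']).round(1), 'now',np.round(o['tcp_pos'],1),'F',np.round(o['wrist_force'],1))
E
python3 -c "
from h import *
goto((350,-320,250))"
```

```text
[-5.1  0.9 19.3] [ 224.1 -254.8   11.7] now [ 223.  -634.7  238.6] F [ 0.6 -0.2  0.6]
```

Request:
apply_moves([
  [-2,0.3,5,0.03,-0.034,0,1],
  [-4,0.6,10,0.06,-0.068,0.003,1],
  [-5.1,0.9,15,0.09,-0.102,0.006,1],
  [-5.1,0.9,19.3,0.12,-0.136,0.008,1],
  [-5.1,0.9,19.3,0.15,-0.17,0.01,1],
  [-5.1,0.9,19.3,0.18,-0.204,0.011,1],
  [-5.1,0.9,19.3,0.21,-0.238,0.012,1],
  [-5.1,0.9,19.3,0.224,-0.255,0.012,1],
])

```text
time: 1.05
tcp_pos: [351.0, -318.8, 248.8]
tcp_rot: [0.001, 1.0, 0.001, 0.001]
wrist_force: [-0.6, 0.4, 0.4]
gripper_width: 88.1
grasp_force: 0.0
```

Request:
apply_moves([
  [0,0,0,0.014,-0.036,0,1],
  [0,0,0,0.029,-0.074,0,1],
  [0,0,0,0.044,-0.112,0,1],
  [0,0,0,0.059,-0.15,0,1],
  [0,0,0,0.074,-0.188,0,1],
  [0,0,0,0.089,-0.226,0,1],
  [0,0,0,0.104,-0.262,0,1],
  [0,0,0,0.118,-0.298,0,1],
])

```text
time: 1.85
tcp_pos: [468.5, -22.2, 248.4]
tcp_rot: [0.001, 1.0, 0.0, 0.001]
wrist_force: [0.2, -0.3, -0.8]
gripper_width: 88.0
grasp_force: 0.0
```

Request:
apply_moves([
  [0,0,0,0.014,-0.036,0,1],
  [0,0,0,0.029,-0.074,0,1],
  [0,0,0,0.044,-0.112,0,1],
  [0,0,0,0.059,-0.15,0,1],
  [0,0,0,0.074,-0.188,0,1],
  [0,0,0,0.089,-0.226,0,1],
  [0,0,0,0.1,-0.256,0,1],
  [0,0,0,0.1,-0.256,0,1],
])

```text
time: 2.65
tcp_pos: [568.6, 235.7, 247.2]
tcp_rot: [0.001, 1.0, 0.002, 0.0]
wrist_force: [-0.2, -0.4, -0.6]
gripper_width: 88.3
grasp_force: 0.0
```

```bash
python3 - <<'E'
from h import *
save('wrist','w2.png',scale=1.5); goto((553,234,200)); print(st()['joint_positions'],st()['time'])
E
```

```text
[ 0.2 -0.   0.2] [-15.   -0.4  47.1] now [568.  233.7 247.1] F [-1.  -0.6 -0. ]
[ 0.35132752  0.14557542  1.72950558 -0.0028348   1.26732296  1.91955882] 2.7
```

View pics/w2.png

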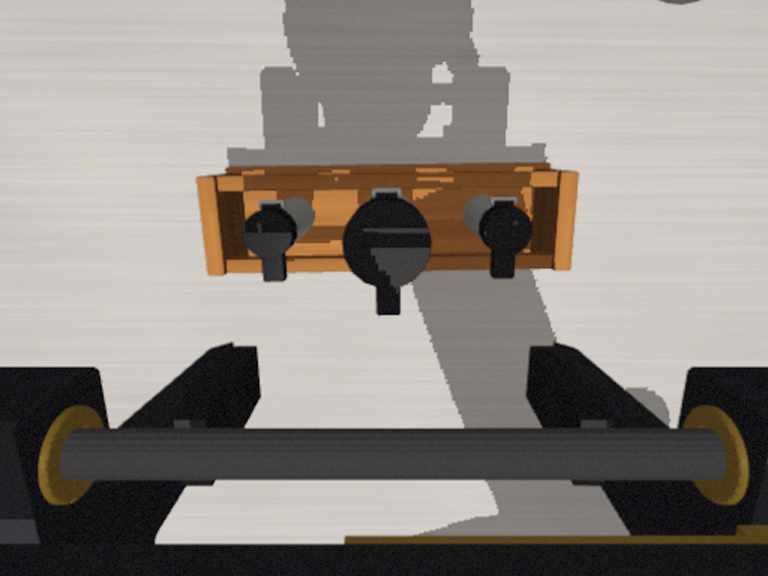

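The wrist view shows the large cap centred at (388,242) and its tab ending at (388,314). The rack looks aligned with world y.

```bash
python3 - <<'E'
from h import *
w=load('w2.png')
for n,p,z in [('cap',(388,242),145),('tabend',(388,314),131),('tab root',(388,287),131),('sL cap',(270,231),105),('sR cap',(505,229),105),('sL tab end',(274,280),98),('sR tab end',(502,277),98)]:
    print(n,atz(w,np.array(p)/1.5,z).round(1))
E
```

```text
cap [593.  237.6 145. ]
tabend [549.1 237.6 131. ]
tab root [565.  237.7 131. ]
sL cap [592.1 308.2 105. ]
sR cap [593.9 168.3 105. ]
sL tab end [560.1 309.4  98. ]
sR tab end [562.6 166.5  98. ]
```

Request:
apply_moves([
  [0,0,0,-0.005,-0.001,0.02,1],
  [0,0,0,-0.01,-0.002,0.05,1],
  [0,0,0,-0.015,-0.003,0.08,1],
  [0,0,0,-0.015,-0.003,0.11,0.5],
  [0,0,0,-0.015,-0.003,0.125,0.2],
  [0,0,0,-0.015,-0.003,0.13,0],
  [0,0,0,-0.015,-0.003,0.13,-0.5],
  [0,0,0,-0.015,-0.003,0.13,-1],
])

```text
time: 3.5
tcp_pos: [554.5, 235.0, 119.6]
tcp_rot: [0.001, 1.0, 0.0, 0.002]
wrist_force: [-0.2, -0.6, 0.2]
gripper_width: 50.4
grasp_force: 0.0
```

Request:
apply_moves([
  [0,0,0,0,0,0,-1],
  [0,0,0,0,0,0,-1],
  [0,0,0,0,0,0,-1],
  [0,0,0,0,0,0,-1],
  [0,0,0,0,0,0,-1],
  [0,0,0,0,0,0,-1],
])

```text
time: 4.1
tcp_pos: [553.6, 237.9, 118.7]
tcp_rot: [-0.001, 1.0, 0.0, 0.001]
wrist_force: [-0.4, 8.5, 0.4]
gripper_width: 13.5
grasp_force: 30.0
```

```bash
python3 - <<'E'
from h import *
goto((553,237,118)); print(st()['gripper_width'],st()['grasp_force'])
# arc of held point about hinge, world dx,dz
a0=np.arctan2(7,64);r=np.hypot(7,64)
for t in (0,8,16,24,32,40,48,56,64,72,80,88,96,104,112,120,128,137,140):
    a=a0+np.radians(t); print(t,(64-r*np.cos(a)).round(1),(r*np.sin(a)-7).round(1))
E
```

```text
[-0.2 -0.2  0. ] [-0.6  0.9  0.7] now [553.6 237.9 118.7] F [-0.4  8.5  0.4]
13.547301068378683 29.975618720054626
0 0.0 0.0
8 1.6 8.8
16 4.4 17.4
24 8.4 25.4
32 13.4 32.9
40 19.5 39.5
48 26.4 45.2
56 34.0 50.0
64 42.2 53.6
72 50.9 56.0
80 59.8 57.2
88 68.8 57.2
96 77.7 55.9
104 86.3 53.4
112 94.5 49.7
120 102.1 44.9
128 108.9 39.1
137 115.6 31.5
140 117.5 28.8
```

Request:
apply_moves([
  [0,0,0,0.001,-0.001,-0.004,-1],
  [0,0,0,0.0016,-0.001,-0.0088,-1],
  [0,0,0,0.003,-0.001,-0.013,-1],
  [0,0,0,0.0044,-0.001,-0.0174,-1],
  [0,0,0,0.0064,-0.001,-0.0215,-1],
  [0,0,0,0.0084,-0.001,-0.0254,-1],
  [0,0,0,0.0134,-0.001,-0.0329,-1],
  [0,0,0,0.0195,-0.001,-0.0395,-1],
])

```text
time: 4.9
tcp_pos: [571.5, 238.3, 156.4]
tcp_rot: [-0.001, 1.0, 0.0, -0.001]
wrist_force: [0.3, 9.3, -6.1]
gripper_width: 13.4
grasp_force: 30.0
```

```bash
python3 - <<'E'
from h import *
o=st();print(o['wrist_force'],o['wrist_torque'],o['gripper_width']);save('wrist','w3.png',crop=(100,80,420,384),scale=1.5)
E
```

```text
[ 0.2983505   9.33907154 -6.1025477 ] [1.30346631 0.21741818 0.09311774] 13.432380552406281
```

View pics/w3.png

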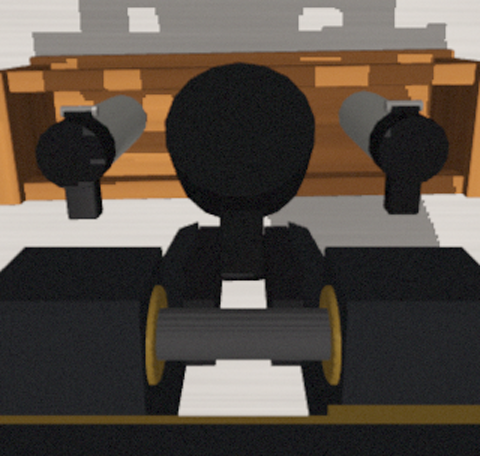

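The cap is turning with the grip and the tab sits between the pads. I'll keep following the arc.

Request:
apply_moves([
  [0,0,0,0.0069,-0.001,-0.0057,-1],
  [0,0,0,0.0145,-0.001,-0.0105,-1],
  [0,0,0,0.0227,-0.001,-0.0141,-1],
  [0,0,0,0.0314,-0.001,-0.0165,-1],
  [0,0,0,0.0403,-0.001,-0.0177,-1],
  [0,0,0,0.0493,-0.001,-0.0177,-1],
  [0,0,0,0.0582,-0.001,-0.0164,-1],
  [0,0,0,0.0668,-0.001,-0.0139,-1],
])

```text
time: 5.75
tcp_pos: [638.0, 239.4, 171.0]
tcp_rot: [-0.0, 1.0, 0.0, -0.001]
wrist_force: [-4.4, 7.3, -0.1]
gripper_width: 13.3
grasp_force: 30.0
```

Request:
apply_moves([
  [0,0,0,0.0082,0,0.0037,-1],
  [0,0,0,0.0158,0,0.0085,-1],
  [0,0,0,0.0226,0,0.0143,-1],
  [0,0,0,0.026,0,0.0178,-1],
  [0,0,0,0.0285,0,0.0205,-1],
  [0,0,0,0.03,0,0.0225,-1],
  [0,0,0,0.03,0,0.0225,-1],
])

```text
time: 6.45
tcp_pos: [669.0, 239.9, 149.3]
tcp_rot: [-0.001, 1.0, 0.0, 0.0]
wrist_force: [-2.1, 6.6, 1.6]
gripper_width: 13.4
grasp_force: 30.0
```

```bash
python3 - <<'E'
from h import *
o=st();print(o['tcp_pos'],o['wrist_force'],o['wrist_torque'],o['gripper_width']);save('scene','s4.png',crop=(240,130,380,250),scale=4)
E
```

```text
[669.01180574 239.88842353 149.29435567] [-2.09788038  6.61045611  1.62350845] [ 1.10242512  0.56087733 -0.01942885] 13.370961944290068
```

View pics/s4.png

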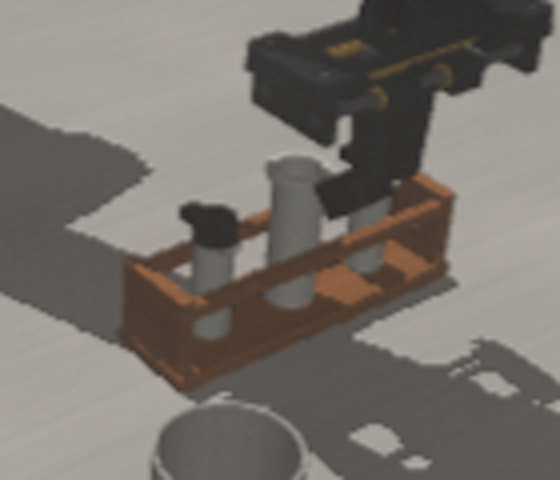

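The cap is well open. Now I'll release, back off upward and look at the mouth.

Request:
apply_moves([
  [0,0,0,0,0,0,0],
  [0,0,0,0,0,0,0],
  [0,0,0,0,0,0,0],
  [0,0,0,0,0,-0.03,0],
  [0,0,0,0,0,-0.07,0.0],
  [0,0,0,-0.03,0,-0.1,0],
  [0,0,0,-0.07,0,-0.1,0.0],
  [0,0,0,-0.094,0,-0.1,0.0],
])

```text
time: 7.3
tcp_pos: [574.5, 237.0, 250.9]
tcp_rot: [0.001, 1.0, 0.0, 0.002]
wrist_force: [-0.4, -0.2, -0.4]
gripper_width: 44.5
grasp_force: 0.0
```

Request:
apply_moves([
  [0,0,0,0,0,0,0],
  [0,0,0,0,0,0,0],
])

```text
time: 7.5
tcp_pos: [575.7, 237.0, 249.2]
tcp_rot: [0.001, 1.0, 0.0, 0.001]
wrist_force: [0.4, 0.5, 0.1]
gripper_width: 44.4
grasp_force: 0.0
```

```bash
python3 - <<'E'
from h import *
save('wrist','w5.png',scale=1.5);o=st();print(o['tcp_pos'],o['wrist_force'],o['gripper_width'])
E
```

```text
[576.23437008 237.00221039 248.96575108] [ 0.11937343  0.76295725 -0.13985524] 43.98191238108666
```

View pics/w5.png

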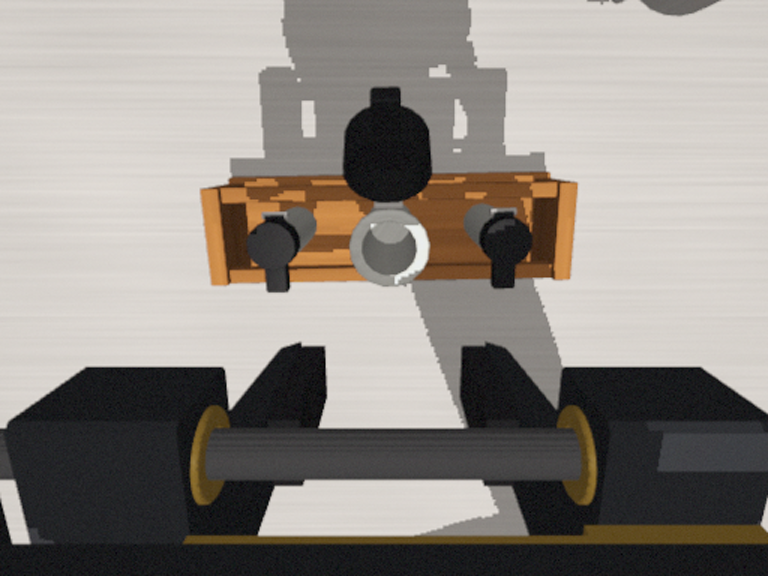

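The mouth's flange spans 350–429 px across and 208–286 px down, so its centre is about (389.5,247). The finger inner faces are at 326 and 461, so the midpoint is 393.5.

```bash
python3 - <<'E'
from h import *
w=load('w5.png')
print(atz(w,np.array((389.5,247))/1.5,119),atz(w,np.array((389.5,247))/1.5,119)); 
print(atz(w,np.array((350,247))/1.5,119),atz(w,np.array((429,247))/1.5,119),atz(w,np.array((389,208))/1.5,119),atz(w,np.array((389,286))/1.5,119))
print('tcp px',proj(w,(575,237.5,250))*1.5, atz(w,np.array((393.5,345))/1.5,250))
E
```

```text
[592.28412068 238.0521995  119.        ] [592.28412068 238.0521995  119.        ]
[592.26917312 260.79598919 119.        ] [592.29907344 215.30050908 119.        ] [614.57743914 238.31816968 119.        ] [568.99706818 238.36309936 119.        ]
tcp px [389.52223307 374.49993118] [585.3050605  236.22039044 250.        ]
```

Request:
apply_moves([
  [0,0,0,-0.004,0.025,-0.01,0.2],
  [0,0,0,-0.008,0.065,-0.02,0.2],
  [0,0,0,-0.012,0.11,-0.02,0.2],
  [0,0,0,-0.016,0.155,-0.02,0.2],
  [0,0,0,-0.02,0.2,-0.02,0.2],
  [0,0,0,-0.024,0.245,-0.02,0.2],
  [0,0,0,-0.028,0.29,-0.02,0.2],
])

```text
time: 8.25
tcp_pos: [548.4, -55.3, 269.4]
tcp_rot: [0.001, 1.0, 0.0, 0.001]
wrist_force: [0.1, -0.6, -0.5]
gripper_width: 53.0
grasp_force: 0.0
```

Request:
apply_moves([
  [0,0,0,-0.005,0.045,0,0.2],
  [0,0,-3,-0.01,0.09,0,0.2],
  [0,0,-6,-0.015,0.135,0,0.2],
  [0,0,-8,-0.02,0.18,0,0.2],
  [0,0,-10,-0.025,0.215,0,0.2],
  [0,0,-10,-0.027,0.23,0,0.2],
  [0,0,-10,-0.027,0.23,0,0.2],
  [0,0,-10,-0.027,0.23,0,0.2],
])

```text
time: 9.05
tcp_pos: [521.1, -282.4, 269.6]
tcp_rot: [0.001, 0.996, 0.087, 0.0]
wrist_force: [0.9, -0.5, 0.1]
gripper_width: 52.6
grasp_force: 0.0
```

```bash
python3 - <<'E'
from h import *
save('wrist','w6.png',scale=1.5);o=st();print(o['tcp_pos'],o['tcp_rot'],o['gripper_width'],o['joint_positions'])
E
```

```text
[ 521.17977523 -281.78302512  269.67708095] [6.88602011e-04 9.96155802e-01 8.75951541e-02 4.81945032e-04] 52.792725161794586 [-5.37368558e-01  8.98557580e-02  1.74986101e+00 -5.73631094e-04
  1.30028841e+00  8.58165433e-01]
```

View pics/w6.png

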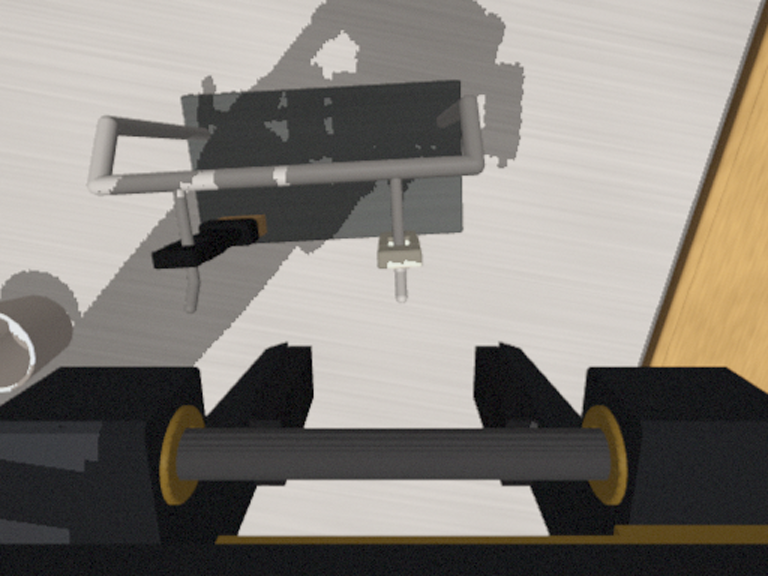

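The grip block's top face spans (378–421, 249–267), so its centre is about (399.5,258). Its hook ends at (402,298), and the crossbar is tilted about 3° from the tool.

```bash
python3 - <<'E'
from h import *
w=load('w6.png');A=lambda p,z:atz(w,np.array(p)/1.5,z)
T=A((399.5,258),184);print('top',T)
l=A((378,258),184);r=A((421,258),184);print(l-r,np.linalg.norm(l-r))
a=A((100,187),165);b=A((475,165),165);print('bar',a,b,np.degrees(np.arctan2(-(a-b)[0],(a-b)[1])),np.linalg.norm(a-b))
a=A((182,96),10);b=A((461,81),10);print('base',np.degrees(np.arctan2(-(a-b)[0],(a-b)[1])),np.linalg.norm(a-b))
a=A((397,178),168);b=A((402,298),176);print('hook',a,b)
print('fing mid',A((393.5,345),270))
goto((T[0],T[1],250),yaw=13)
E
```

```text
top [ 540.8520047  -282.87160075  184.        ]
[-3.61796057 20.56442905  0.        ] 20.88026295323441
bar [ 546.69876103 -128.4499916   165.        ] [ 590.07029257 -312.59325028  165.        ] 13.253404860781641 189.1820008956226
base 12.859016919392115 217.35445275953245
hook [ 577.21955531 -275.29749274  168.        ] [ 518.74407572 -288.27550793  176.        ]
fing mid [ 530.45903169 -281.52280146  270.        ]
[ 0.1 -0.  -2.9] [19.2  4.5 19.7] now [ 521.2 -281.8  269.7] F [ 0.1  0.7 -0.3]
```

Request:
apply_moves([
  [0,0,-3,0.009,0.002,0.01,0.2],
  [0,0,-3,0.018,0.004,0.03,0.2],
  [0,0,-3,0.018,0.004,0.06,0.2],
  [0,0,-3,0.018,0.004,0.085,0.2],
  [0,0,-3,0.018,0.004,0.099,0.0],
  [0,0,-3,0.018,0.004,0.099,-0.3],
  [0,0,-3,0.018,0.004,0.099,-0.6],
  [0,0,-3,0.018,0.004,0.099,-1],
])

```text
time: 9.9
tcp_pos: [540.5, -284.1, 173.0]
tcp_rot: [0.002, 0.994, 0.114, 0.002]
wrist_force: [-0.3, 0.7, 0.4]
gripper_width: 23.2
grasp_force: 0.3
```

Request:
apply_moves([
  [0,0,0,0,0,0,-1],
  [0,0,0,0,0,0,-1],
  [0,0,0,0,0,0,-1],
  [0,0,0,0,0,0,-1],
])

```text
time: 10.3
tcp_pos: [540.5, -284.2, 172.8]
tcp_rot: [0.002, 0.994, 0.113, 0.002]
wrist_force: [0.9, 1.6, 5.8]
gripper_width: 21.1
grasp_force: 30.0
```

```bash
python3 - <<'E'
from h import *
o=st();print(o['wrist_force'],o['wrist_torque'],o['grasp_force'],o['gripper_width']);save('scene','s7.png',crop=(80,160,240,310),scale=3.5)
E
```

```text
[0.93939261 1.61854401 5.78307039] [ 0.26324854 -0.07394788  0.00716184] 30.01635879278183 21.146685012417347
```

View pics/s7.png

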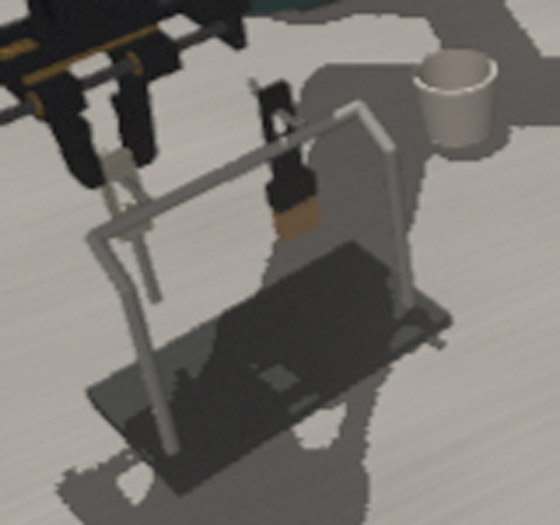

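Gripped on the block at 21 mm. Lift 14 mm, check, then draw off to the stand's -x.

Request:
apply_moves([
  [0,0,0,0,0,-0.003,-1],
  [0,0,0,0,0,-0.007,-1],
  [0,0,0,0,0,-0.011,-1],
  [0,0,0,0,0,-0.014,-1],
  [0,0,0,0,0,-0.014,-1],
  [0,0,0,-0.004,0,-0.014,-1],
])

```text
time: 10.95
tcp_pos: [535.5, -284.7, 185.0]
tcp_rot: [0.001, 0.994, 0.114, 0.001]
wrist_force: [-0.8, -0.7, -0.2]
gripper_width: 21.3
grasp_force: 30.0
```

```bash
python3 - <<'E'
from h import *
o=st();print(o['tcp_pos'],o['wrist_force'],o['wrist_torque'],o['grasp_force'],o['gripper_width'])
E
```

```text
[ 535.51829262 -284.69042549  185.04139098] [-0.8280189  -0.69607126 -0.21265107] [0.00527536 0.01916898 0.0360342 ] 29.958709180355072 21.283221840358102
```

Request:
apply_moves([
  [0,0,0,-0.006,0,0,-1],
  [0,0,0,-0.012,0,0,-1],
  [0,0,0,-0.018,0,0,-1],
  [0,0,0,-0.025,0,0,-1],
  [0,0,0,-0.032,0,0,-1],
  [0,0,0,-0.04,0,0,-1],
  [0,0,0,-0.05,0,0,-1],
  [0,0,0,-0.055,0,0,-1],
])

```text
time: 11.75
tcp_pos: [480.7, -297.3, 185.0]
tcp_rot: [0.001, 0.994, 0.113, 0.0]
wrist_force: [0.3, -1.1, 1.0]
gripper_width: 21.2
grasp_force: 30.0
```

```bash
python3 - <<'E'
from h import *
o=st();print(o['tcp_pos'],o['wrist_force'],o['wrist_torque'],o['grasp_force'],o['gripper_width'])
goto((500,-285,330)); goto((592,238.5,290))
E
```

```text
[ 480.69975704 -297.30710347  185.00287046] [ 0.27712164 -1.12326865  1.03193332] [ 0.06394546  0.01980865 -0.01364501] 29.958685040473938 21.179278073455528
[ 0.1 -0.  13. ] [  21.6   -7.3 -145. ] now [ 480.7 -297.3  185. ] F [ 0.3 -1.1  1. ]
[ 0.1 -0.  13. ] [ 229.2 -496.7 -106.1] now [ 480.7 -297.3  185. ] F [ 0.3 -1.1  1. ]
```

It's clear of the hook. Lift, then carry it to the tube.

Request:
apply_moves([
  [0,0,1,0,0,-0.01,-1],
  [0,0,3,0,0,-0.03,-1],
  [0,0,5,0,0,-0.055,-1],
  [0,0,8,0,0,-0.08,-1],
  [0,0,11,0,0,-0.1,-1],
  [0,0,13,0,0,-0.112,-1],
  [0,0,13,0,0,-0.115,-1],
])

```text
time: 12.45
tcp_pos: [482.9, -297.4, 303.2]
tcp_rot: [0.002, 1.0, 0.0, 0.003]
wrist_force: [-0.5, 0.0, -0.5]
gripper_width: 21.7
grasp_force: 30.0
```

Request:
apply_moves([
  [0,0,0,0.004,-0.02,0,-1],
  [0,0,0,0.011,-0.055,0,-1],
  [0,0,0,0.019,-0.092,0,-1],
  [0,0,0,0.027,-0.13,0,-1],
  [0,0,0,0.035,-0.17,0,-1],
  [0,0,0,0.043,-0.21,0,-1],
  [0,0,0,0.051,-0.25,0,-1],
  [0,0,0,0.06,-0.29,0,-1],
])

```text
time: 13.25
tcp_pos: [541.3, -5.0, 299.1]
tcp_rot: [0.001, 1.0, 0.001, 0.0]
wrist_force: [0.7, -0.1, -0.6]
gripper_width: 21.4
grasp_force: 30.0
```

Request:
apply_moves([
  [0,0,0,0.009,-0.04,0,-1],
  [0,0,0,0.018,-0.08,0,-1],
  [0,0,0,0.027,-0.12,0,-1],
  [0,0,0,0.035,-0.16,0,-1],
  [0,0,0,0.042,-0.195,0,-1],
  [0,0,0,0.047,-0.225,0,-1],
  [0,0,0,0.05,-0.24,0,-1],
  [0,0,0,0.05,-0.24,0,-1],
])

```text
time: 14.05
tcp_pos: [591.1, 234.8, 298.1]
tcp_rot: [0.001, 1.0, 0.002, 0.0]
wrist_force: [-0.5, -0.3, -0.2]
gripper_width: 21.4
grasp_force: 30.0
```

```bash
python3 - <<'E'
from h import *
goto((592,238.5,245)); print(st()['gripper_width'])
save('wrist','w8.png',scale=1.5); save('scene','s8.png'); goto((592,238.5,245))
E
```

```text
[ 0.2 -0.   0.2] [ 0.9 -3.9 53.1] now [591.1 234.8 298.1] F [-0.5 -0.3 -0.2]
21.37562064564827
[ 0.2 -0.   0.1] [ 0.9 -6.2 53.5] now [591.1 232.4 298.5] F [-0.1 -1.4 -0.5]
```

View pics/w8.png

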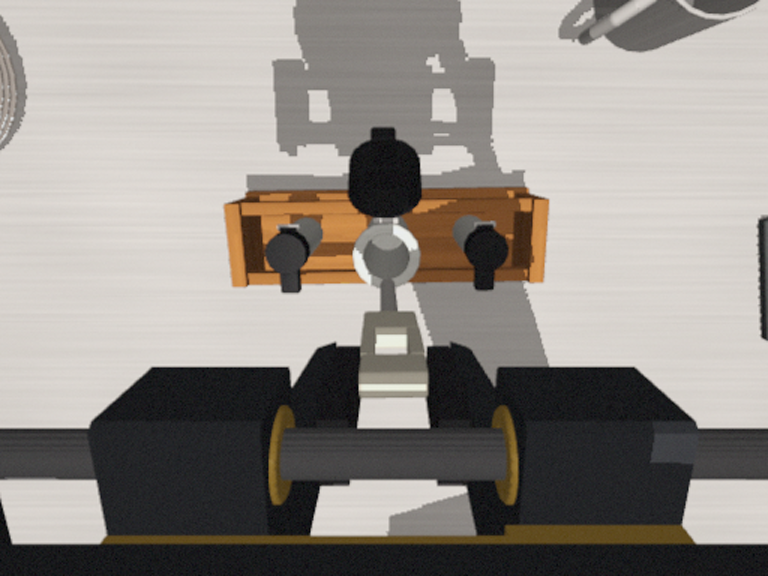

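The thermometer hangs straight in the grip (block at (394,390), probe running to about (388,280)). The mouth centre is at (386,255), just behind it. I'll check the probe's tip against the expected projection.

```bash
python3 - <<'E'
from h import *
w=load('w8.png')
for y in (232.4,235,237):
    print(y,[(proj(w,(591,y,298+d))*1.5).round(1) for d in (13,-33,-49,-90,-107)])
g=cv2.cvtColor(w['f'],cv2.COLOR_RGB2GRAY)
for r in range(170,210,3): print(r*1.5,g[r,246:276])
print('mouth',atz(w,np.array((386.5,255.5))/1.5,119))
o=st();print(o['tcp_pos'],o['joint_positions'],o['dq'])
E
```

```text
232.4 [array([398.9, 390.4]), array([397.2, 334.9]), array([396.8, 321.2]), array([395.9, 293.9]), array([395.7, 285. ])]
235 [array([390.3, 390.4]), array([390.6, 334.9]), array([390.7, 321.2]), array([390.8, 293.9]), array([390.8, 285. ])]
237 [array([383.7, 390.4]), array([385.5, 334.9]), array([385.9, 321.2]), array([386.8, 293.9]), array([387.1, 285. ])]
255.0 [ 91  97  99  98 100 100  98 102 102 101 101 103 103 102 101 100 102 100
  97 100  97  97  96  95  90  89  90 134 147 150]
259.5 [ 95  93  99  99 100 104 101  99 102 105 103 101 103 102  99 100 101  99
  99  99  98  96  93  93  93  89  91 135 147 146]
264.0 [ 97  99  97 100 104 100 103  99 102 100 105 102 103  99  99 102 101  98
 100 100  99  98  97  95  92  99 136 145 147 146]
268.5 [ 95  95  99 103 101 102 101 103 104 101 106 101 101  98  98 101 101 101
  99 100  96 100  99  94 118 143 148 148 148 149]
273.0 [146 128 110 104 102  99 103 102 103 104 105 104 103 103 103 101 101 100
  98  98 102 114 136 146 149 148 145 146 145 141]
277.5 [236 190 152 153 153 147 139 125 109 105 104 105 101  97 103 117 131 139
 144 148 148 1
[... 603 characters left out ...]
 95  96  94  95  92  91  86
 154 205 215 214 214 214 215 214 214 214 214 215]
304.5 [214 212 215 215 214 214 213 166 102  91  92  93  98  93  92  93  89  88
 126 200 213 214 215 213 214 214 213 213 213 214]
309.0 [213 214 213 213 213 213 213 166 103  88  93  95  92  96  93  96  86  89
  88 195 216 215 214 214 213 213 216 215 213 215]
313.5 [104 106 107 106 108 106 108 106 109 107 105 108 105 106 107 107 109 109
 106 106 107 106 107 105 107 107 105 106 107 103]
mouth [592.09855993 238.0536552  119.        ]
[591.06654162 232.44626675 298.503158  ] [ 0.33736363  0.15935876  1.61988102 -0.00360385  1.36297995  1.90782859] [-0.01984806 -0.01407749  0.00738887 -0.00155304 -0.00217681  0.00233962]
```

```bash
python3 - <<'E'
from h import *
w=load('w8.png')
print('tip',atz(w,np.array((388,283))/1.5,191),'block',atz(w,np.array((394,390))/1.5,311),'probe top',atz(w,np.array((388.5+1.5,313))/1.5,298-107+58), w['e'])
goto((592,238.5,245))
E
```

```text
tip [592.1245435  236.53002606 191.        ] block [591.12917176 233.88552665 311.        ] probe top [594.65989902 235.28428279 249.        ] [660.26196459 234.84307758 443.54637996]
[ 0.2 -0.   0.1] [ 0.9 -6.2 53.5] now [591.1 232.4 298.5] F [-0.1 -1.4 -0.5]
```

Request:
apply_moves([
  [0,0,0,0.0005,-0.003,0.0,-1],
  [0,0,0,0.0005,-0.005,0.01,-1],
  [0,0,0,0.0005,-0.005,0.03,-1],
  [0,0,0,0.0005,-0.005,0.05,-1],
  [0,0,0,0.0005,-0.005,0.065,-1],
  [0,0,0,0.0005,-0.005,0.08,-1],
  [0,0,0,0.0005,-0.005,0.095,-1],
  [0,0,0,0.0005,-0.005,0.105,-1],
])

```text
time: 14.95
tcp_pos: [591.5, 237.7, 192.2]
tcp_rot: [0.001, 1.0, 0.0, 0.0]
wrist_force: [-0.0, -0.1, -0.7]
gripper_width: 21.5
grasp_force: 30.0
```

```bash
python3 - <<'E'
from h import *
w=save('wrist','w9.png');w=load('w9.png')
o=st();print(o['tcp_pos'],o['wrist_force'],o['wrist_torque'])
g=cv2.cvtColor(w['f'],cv2.COLOR_RGB2GRAY)
P=o['tcp_pos']
print('proj mouth',proj(w,(592,238.3,119)),'mouth px edges',proj(w,(592,254.3,119)),proj(w,(592,222.3,119)),'tcp-33',proj(w,P-[0,0,49]))
b=int(proj(w,(592,238,119))[1])
for r in range(b-8,b+30,4): print(r,g[r,225:292:1])
E
```

```text
[590.66362053 237.40888761 190.61533233] [-0.59072465 -0.94167169 -1.43974223] [0.03073542 0.03225315 0.05037833]
proj mouth [259.90385635 201.83150056] mouth px edges [237.28227995 201.83379372] [282.51713183 201.82920825] tcp-33 [261.1854435  214.39137992]
193 [156 157 157 142 138 146 146 148 146 147 147 146 147 146 127  99  90  88
  90  91  97  95  96  99 102 100 101 105  93  87  91  95  95  96  97  95
  92  89  90  97  99 101 101 100 100  99 101  98  93  93  94  93  89  88
 116 201 231 236 187 143 145 146 145 147 145 130 102]
197 [149 149 133 137 147 148 149 150 151 151 148 146 141 103  87  90  93  91
  94  95  97  96  99  97  99  99 102 101  89  86  90  91  94  94  98  92
  94  87  85  96 102  98  99 100 100  99  97  97  95  96  95  93  93  89
  89  84 141 219 223 217 217 180 149 149 149 150 134]
201 [148 147 142 144 147 149 149 150 150 148 151 149 131 100  89  93  90  95
  97  96  94  96  99  97  98 102 101 102  94  93  91  93  93  95  95  94
  90  91  88  88  96 100  99  96 100 101  97  98  95  96  93  91  92  90
  89  88  83 132 146 146 150 149 149 150 149 147 140]
205 [151 1
[... 1228 characters left out ...]
152 149 152 153 150
 152 153 152 153 150 150 153 151 153 142 113 105 106 108 106 106 103 107
 104 133 142 147 142 141 137 133 133 134 132 135 133]
225 [214 215 215 215 215 215 215 214 215 215 214 215 215 212 193 158 120 106
 108 107 108 107 106 108 101 217 234 234 235 235 234 235 235 235 235 235
 234 235 235 234 234 235 234 236 234 219 153 101 107 107 105 106 106 107
 106 107 123 132 132 134 133 133 134 133 134 132 133]
229 [206 216 216 216 216 215 215 217 217 214 215 216 217 216 215 166 110 106
 106 107 106 104 107 106 104 215 235 235 235 234 235 235 234 235 234 235
 234 234 234 234 235 234 234 234 234 217 152  97 107 106 107 108 106 107
 106 108 106 130 134 136 137 135 138 135 136 136 136]
```

The probe and head are centred in the mouth to within about 1 px. I'll continue down, finishing in slow steps.

Request:
apply_moves([
  [0,0,0,0.001,0,0.01,-1],
  [0,0,0,0.001,0,0.02,-1],
  [0,0,0,0.001,0,0.03,-1],
  [0,0,0,0.001,0,0.04,-1],
  [0,0,0,0.001,0,0.048,-1],
  [0,0,0,0.001,0,0.056,-1],
  [0,0,0,0.001,0,0.06,-1],
  [0,0,0,0.001,0,0.06,-1],
])

```text
time: 15.8
tcp_pos: [592.5, 237.7, 133.0]
tcp_rot: [0.001, 1.0, 0.0, 0.0]
wrist_force: [-0.1, 0.5, -1.8]
gripper_width: 21.1
grasp_force: 30.0
```

Request:
apply_moves([
  [0,0,0,0,0,0.001,-1],
  [0,0,0,0,0,0.002,-1],
  [0,0,0,0,0,0.003,-1],
  [0,0,0,0,0,0.003,-1],
])

```text
time: 16.2
tcp_pos: [593.1, 237.9, 131.1]
tcp_rot: [0.001, 1.0, 0.0, 0.001]
wrist_force: [-0.6, 0.2, -0.2]
gripper_width: 21.4
grasp_force: 30.0
```

```bash
python3 - <<'E'
from h import *
o=st();print(o['tcp_pos'],o['wrist_force'],o['wrist_torque'],o['gripper_width'])
E
```

```text
[593.07970921 237.86544644 131.08240192] [-0.56323078  0.22487152 -0.22429111] [0.08163665 0.02515837 0.0499769 ] 21.356252583209187
```

Contact is expected near z = 122–124.

Request:
apply_moves([
  [0,0,0,0,0,0.001,-1],
  [0,0,0,0,0,0.002,-1],
  [0,0,0,0,0,0.003,-1],
  [0,0,0,0,0,0.004,-1],
  [0,0,0,0,0,0.004,-1],
])

```text
time: 16.7
tcp_pos: [592.9, 237.8, 126.6]
tcp_rot: [0.001, 1.0, 0.0, 0.001]
wrist_force: [-0.7, -0.0, -0.5]
gripper_width: 21.5
grasp_force: 30.0
```

Request:
apply_moves([
  [0,0,0,0,0,0.0005,-1],
  [0,0,0,0,0,0.001,-1],
  [0,0,0,0,0,0.0015,-1],
  [0,0,0,0,0,0.0015,-1],
])

```text
time: 17.1
tcp_pos: [593.0, 237.8, 125.3]
tcp_rot: [0.001, 1.0, 0.0, 0.001]
wrist_force: [-0.1, -0.3, -0.8]
gripper_width: 21.1
grasp_force: 30.0
```

Request:
apply_moves([
  [0,0,0,0,0,0.0005,-1],
  [0,0,0,0,0,0.001,-1],
  [0,0,0,0,0,0.001,-1],
  [0,0,0,0,0,0.001,-1],
])

```text
time: 17.5
tcp_pos: [593.0, 237.8, 124.4]
tcp_rot: [0.001, 1.0, 0.0, 0.001]
wrist_force: [-0.1, -0.2, -0.3]
gripper_width: 21.2
grasp_force: 30.0
```

Request:
apply_moves([
  [0,0,0,0,0,0.0005,-1],
  [0,0,0,0,0,0.001,-1],
  [0,0,0,0,0,0.001,-1],
  [0,0,0,0,0,0.001,-1],
])

```text
time: 17.9
tcp_pos: [593.5, 237.9, 124.1]
tcp_rot: [0.001, 1.0, 0.0, 0.001]
wrist_force: [-0.7, -0.0, 4.1]
gripper_width: 21.2
grasp_force: 30.0
```

It touched the floor at 4 N, at the expected height. Release and rise.

Request:
apply_moves([
  [0,0,0,0,0,0,-0.4],
  [0,0,0,0,0,0,-0.3],
  [0,0,0,0,0,0,-0.1],
  [0,0,0,0,0,0,0],
  [0,0,0,0,0,-0.01,0],
  [0,0,0,0,0,-0.03,0],
  [0,0,0,0,0,-0.06,0],
  [0,0,0,0,0,-0.09,0],
])

```text
time: 18.7
tcp_pos: [592.6, 238.0, 214.5]
tcp_rot: [0.001, 1.0, 0.0, 0.0]
wrist_force: [0.5, 0.3, 0.2]
gripper_width: 44.0
grasp_force: 0.0
```

```bash
python3 - <<'E'
from h import *
o=st();print(o['tcp_pos'],o['wrist_force'],o['gripper_width']); goto((668.5,238.5,220)); goto((668.5,238.5,149.5))
w=save('wrist','w10.png');w=load('w10.png')
# white head pixels -> location of top face at z 135
f=w['f'].astype(int); p=proj(w,(592,238,135)); c=int(p[0]);r=int(p[1]);print(p)
g=f.min(2)
for i in range(r-16,r+20,4): print(i,g[i,c-30:c+30:2])
E
```

```text
[592.5627784  237.97250679 214.50852052] [0.45514547 0.27034429 0.24372058] 44.00687665060867
[ 0.1 -0.   0. ] [75.9 -0.5 -5.4] now [592.6 238.  214.5] F [0.5 0.3 0.2]
[ 0.1 -0.   0. ] [75.9 -0.6 65.1] now [592.6 238.  214.5] F [0.5 0.3 0.2]
[260.75225454 200.69977219]
184 [ 44  80 143 142 143 142 140  92  98  95  91 138 139 138 139 225 226 139
 100  95  94  88  89  85 225 232 235 234 225 122]
188 [ 79 130 144 144 141 136  86 112 109 113  94 125 124 124 124 120 123 124
 110 108 114 104  92  85  82 214 235 233 233 161]
192 [ 91 141 143 144 143 108  83  97  95  95  99  97  96  99  97  97  95  97
  95  99  96  94  92  86  87 108 143 146 142 141]
196 [ 78 138 141 144 143 105  95 135 138 138 137 139 137 138 225 225 225 225
 225 225 225 144  91  90  88  88 140 140 141 140]
200 [ 49 124 137 138 137 133  93 136 139 138 137 135 139 137 226 226 225 225
 225 225 225 143  91  90  87 128 139 139 139 133]
204 [ 57  86 140 142 143 143 121 117 122 119 122 119 119 120 120 200 197 198
 197 197 196 129  90  90 113 141 143 142 140  83]
208 [ 72  72 103 203 139 140 142 141 101  93  96  97  97  97  96  98  98  96
  97  97  93  93 100 141 139 143 139 137  75  41]
212 [ 67  69  69 105 139 137 137 141 141 145 134 104  97  95  97  97  95  96
  97  99 132 142 142 143 142 136 136 109 110 112]
216 [209 208 208 209 209 205 166 142 143 143 144 146 144 144 147 142 142 141
 142 143 144 141 140 140 134 132 128 131 129 127]
```

The thermometer stands near the centre of the mouth. Now I'll re-grip the tab and reverse the arc.

Request:
apply_moves([
  [0,0,0,0.03,0,0,0],
  [0,0,0,0.06,0,0,0],
  [0,0,0,0.076,-0.0005,0.01,0],
  [0,0,0,0.076,-0.0005,0.03,0],
  [0,0,0,0.076,-0.0005,0.05,0],
  [0,0,0,0.076,-0.0005,0.065,0],
  [0,0,0,0.076,-0.0005,0.065,-0.5],
  [0,0,0,0.076,-0.0005,0.065,-1],
])

```text
time: 19.55
tcp_pos: [668.9, 238.5, 148.6]
tcp_rot: [0.001, 1.0, 0.0, 0.001]
wrist_force: [0.8, 0.1, 0.7]
gripper_width: 30.3
grasp_force: 0.0
```

Request:
apply_moves([
  [0,0,0,0,0,0,-1],
  [0,0,0,0,0,0,-1],
  [0,0,0,0,0,0,-1],
])

```text
time: 19.85
tcp_pos: [670.0, 240.0, 150.3]
tcp_rot: [-0.0, 1.0, 0.0, 0.002]
wrist_force: [1.4, 5.6, 1.5]
gripper_width: 13.5
grasp_force: 30.0
```

Request:
apply_moves([
  [0,0,0,-0.0074,-0.0005,-0.0082,-1],
  [0,0,0,-0.0142,-0.0005,-0.014,-1],
  [0,0,0,-0.0218,-0.0005,-0.0188,-1],
  [0,0,0,-0.03,-0.0005,-0.0225,-1],
  [0,0,0,-0.0386,-0.0005,-0.025,-1],
  [0,0,0,-0.0475,-0.0005,-0.0263,-1],
  [0,0,0,-0.0565,-0.0005,-0.0263,-1],
  [0,0,0,-0.0654,-0.0005,-0.0251,-1],
])

```text
time: 20.65
tcp_pos: [603.6, 239.0, 174.4]
tcp_rot: [0.001, 1.0, 0.0, 0.002]
wrist_force: [3.5, 3.4, 0.0]
gripper_width: 13.4
grasp_force: 30.0
```

Request:
apply_moves([
  [0,0,0,-0.0087,0,0.0024,-1],
  [0,0,0,-0.0169,0,0.006,-1],
  [0,0,0,-0.0245,0,0.0108,-1],
  [0,0,0,-0.0314,0,0.0165,-1],
  [0,0,0,-0.0375,0,0.0231,-1],
  [0,0,0,-0.0425,0,0.0306,-1],
  [0,0,0,-0.045,0,0.035,-1],
  [0,0,0,-0.0465,0,0.0386,-1],
])

```text
time: 21.45
tcp_pos: [556.0, 238.5, 133.8]
tcp_rot: [0.002, 1.0, 0.0, -0.0]
wrist_force: [-0.7, 0.1, 4.0]
gripper_width: 13.6
grasp_force: 30.0
```

```bash
python3 - <<'E'
from h import *
o=st();print(o['tcp_pos'],o['wrist_force'],o['wrist_torque'],o['gripper_width'])
E
```

```text
[555.99862711 238.45828473 133.7675237 ] [-0.68753566  0.12627822  3.99584582] [ 0.10330692 -0.13325826  0.02460169] 13.640241864825963
```

Request:
apply_moves([
  [0,0,0,-0.0015,0,0.0042,-1],
  [0,0,0,-0.0026,0,0.0084,-1],
  [0,0,0,-0.0034,0,0.012,-1],
  [0,0,0,-0.004,0,0.015,-1],
  [0,0,0,-0.004,0,0.0165,-1],
  [0,0,0,-0.004,0,0.0165,-1],
])

```text
time: 22.05
tcp_pos: [553.0, 238.6, 119.8]
tcp_rot: [0.001, 1.0, 0.0, 0.0]
wrist_force: [-5.9, -2.5, 12.1]
gripper_width: 13.6
grasp_force: 30.0
```

Nearly shut. Release and press on top with closed fingers.

Request:
apply_moves([
  [0,0,0,0,0,0,-0.3],
  [0,0,0,0,0,0,0],
  [0,0,0,0,0,0,0],
  [0,0,0,0,0,-0.02,0],
  [0,0,0,0,0,-0.05,-0.5],
  [0,0,0,0.015,0,-0.05,-1],
  [0,0,0,0.026,0,-0.05,-1],
  [0,0,0,0.026,0,-0.05,-1],
])

```text
time: 22.85
tcp_pos: [580.0, 238.6, 166.9]
tcp_rot: [0.001, 1.0, -0.0, 0.0]
wrist_force: [-0.3, 0.2, -0.4]
gripper_width: 14.5
grasp_force: 0.0
```

Request:
apply_moves([
  [0,0,0,0,0,0.0,-1],
  [0,0,0,0,0,0.0,-1],
  [0,0,0,0,0,0.005,-1],
  [0,0,0,0,0,0.01,-1],
  [0,0,0,0,0,0.015,-1],
  [0,0,0,0,0,0.018,-1],
])

```text
time: 23.45
tcp_pos: [578.5, 238.7, 149.4]
tcp_rot: [0.001, 1.0, 0.0, 0.0]
wrist_force: [0.9, 0.6, -0.6]
gripper_width: 0.6
grasp_force: 0.0
```

Request:
apply_moves([
  [0,0,0,0,0,0.002,-1],
  [0,0,0,0,0,0.004,-1],
  [0,0,0,0,0,0.005,-1],
  [0,0,0,0,0,0.006,-1],
  [0,0,0,0,0,0.006,-1],
])

```text
time: 23.95
tcp_pos: [579.1, 238.9, 145.4]
tcp_rot: [0.001, 1.0, 0.0, 0.001]
wrist_force: [-2.3, -1.1, 4.4]
gripper_width: 0.7
grasp_force: 2.3
```

Request:
apply_moves([
  [0,0,0,-0.003,0,0.002,-1],
  [0,0,0,-0.003,0,0.004,-1],
  [0,0,0,-0.003,0,0.006,-1],
  [0,0,0,-0.003,0,0.007,-1],
  [0,0,0,-0.003,0,0.007,-1],
])

```text
time: 24.45
tcp_pos: [578.9, 239.1, 144.8]
tcp_rot: [0.001, 1.0, 0.0, 0.004]
wrist_force: [-8.6, -4.9, 28.1]
gripper_width: 0.6
grasp_force: 14.0
```

28 N at z = 144.8, which is the shut height of 145. Retreat and check.

Request:
apply_moves([
  [0,0,0,0,0,-0.007,-1],
  [0,0,0,0,0,-0.03,-1],
  [0,0,0,0,0,-0.07,-1],
  [0,0,0,-0.03,0,-0.11,-1],
  [0,0,0,-0.06,0,-0.12,-1],
  [0,0,0,-0.08,0,-0.12,-1],
  [0,0,0,-0.08,0,-0.12,-1],
])

```text
time: 25.15
tcp_pos: [494.4, 239.3, 258.2]
tcp_rot: [0.001, 1.0, 0.001, 0.001]
wrist_force: [0.5, -0.4, -0.3]
gripper_width: 0.3
grasp_force: 0.0
```

```bash
python3 - <<'E'
from h import *
o=st();print(o['tcp_pos'],o['wrist_force'])
save('scene','s11.png'); a=load('s11.png')['f']; b=load('scene1.png')['f']
x=np.hstack([a[120:310,80:390],]);y=b[120:310,80:390]
im=np.vstack([x,y])[:,:,::-1]; cv2.imwrite('pics/cmp.png',cv2.resize(im,None,fx=1.55,fy=1.55,interpolation=cv2.INTER_CUBIC))
E
```

```text
[494.35858268 239.30210884 258.17465961] [ 0.46116252 -0.40403037 -0.25748391]
```

View pics/cmp.png

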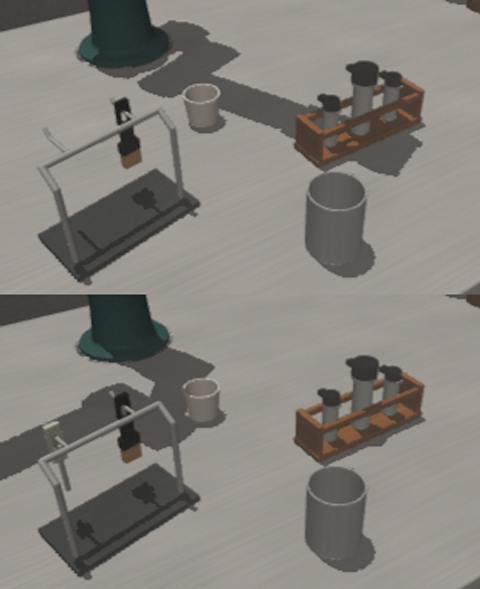

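The final view (top half) matches the start view (bottom half), with the large cap shut at (364,72). The right hook is empty, the brush still hangs, and the jug, cup and small tubes haven't moved.

```bash
python3 -c "
from plant import arm
print(arm.finish_job())"
```

```text
the job is handed in; nothing more can be done
None
```

The job is handed in at about 25 s of the 72 s allowed: the thermometer stands on the bottom of the large tube with the cap pressed shut over it, and the brush, small tubes, jug and cup look unmoved in the final picture.

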